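Hang the pigment scoop in the drying box

TASK

Pick up the long-handled steel pigment scoop and hang it by its ring on the hook inside the low drying box, tipping it to get the ring in under the front lip and over the upturned hook end. How deep the hook sits is not known beforehand: go gently, never forcing the box or hook, and leave the scoop hanging free and still, without disturbing the bowl, beaker or jar.

Things in the scene. Friction and masses are not known exactly. Their poses are not given: they have to be found in the camera images.
- scoop_grip (a point): Grip point of the loose steel scoop (about 140 g, mostly in the cup), on the axis of its straight handle, in a black sleeve 14 mm wide (y), 18 mm tall (z), reaching 24 mm behind and 36 mm ahead of it. x: along the handle, cup to ring; z: out of the cup's mouth. At the start the scoop stands on its cup, handle level, axis 37.5 mm up, ring pointing away from the robot (within 0.5 rad).
- scoop_cup (a point): Centre of the scoop's open round cup, half-way up; the cup is 64 mm across and 40 mm tall, flat-bottomed. It lies 60 mm behind (-x) and 17.5 mm below (-z) scoop_grip. Axes as scoop_grip. When the ring hangs on the hook, a light sprung rubber pad (on an arm under the hook rod, 23 mm behind the upturned end and 25 to 85 mm up) stops the cup from behind, so that the swing dies out in about 3 s.
- scoop_ring (a point): Centre of the scoop's hanging ring, 135 mm ahead (+x) of scoop_grip on the handle's axis. The ring lies in the scoop's x-y plane: round steel wire 5 mm thick, hole 18 mm, 28 mm over all. Between sleeve and ring the handle is a flat bar 10 mm wide, 5 mm thick. Axes as scoop_grip.
- dryingbox: Fixed low white board box, roof of 5 mm wires 20 mm apart, open at the front (its -x face, towards the robot) and back. Origin: centre of its underside, on the work surface; x front to back, y left, z up. Outside 200 mm deep (x), 260 wide, 320 tall; side walls 10 mm, floor 12 mm thick, roof's underside at z = 312 mm. Neither box nor hook may be pressed with more than 20 N.
- box_lip (a point): Middle of the lower front edge of the box's front lip: a board 10 mm thick that hangs from the roof along the whole front, at x = -100 to -90 mm of the box, down to z = 276 mm. Axes as the box.
- rod_clamp (a point): Where the hook rod comes forward out of its aluminium bar at the back of the box (on the rod's axis: box x = 86, y = 0, z = 257 mm). Steel rod 6 mm thick, level, its top at z = 260 mm; its front end turns straight up, to z = 282 mm. The upturned end's axis is anywhere from x = -57 to -12 mm of the box, not measured: feel for it with the ring, or see it. The clamp holds over 50 N. Axes as the box.
- bowl: White ceramic bowl, 100 mm across, 55 mm tall, standing loose, to be left alone. Origin: centre of its underside.
- beaker: Clear plastic measuring beaker, 80 mm across, 160 mm tall, standing loose, to be left alone. Origin: centre of its underside.
- jar: Glass jar with a white cap, 68 mm across, 95 mm tall, standing loose, to be left alone. Origin: centre of its underside.

How it is judged:
By the outcome, as a careful person would: the job done as asked, in the order asked, and still so for the second after the job is handed in, with the robot touching nothing.
It also fails if it takes over 67 s, if anything falls off the work surface, if the arm or the gripper's body presses on something with over 40 N, if the wrist force passes 120 N, or if a joint passes its speed limit or range.

ROBOT

A 6-joint arm with a two-finger parallel gripper is mounted at the origin on the work surface. World frame = base frame: x ahead of the robot, y to its left, z up, the work surface at z = 0. Lengths are in m, angles in rad, forces in N, time in s.
With the tool pointing down it reaches from about 0.425 to 0.95 m from the base axis. Payload 3.5 kg.
Tool frame: the origin (TCP) lies on the centre line of the jaws, within the pads' length; the fingertips stand 17 mm ahead of it and the grasp point (between the pads) lies 2 mm behind it; z points along the fingers, y is the line along which they close (so a half turn about z gives the same grasp; the last joint's range is limited). The gripper opens to 85 mm and grips with 20 to 120 N. Pads are 22 mm wide; open, the fingers measure 114 mm over their backs; the gripper's body (76 mm by 85 mm) begins 54 mm behind the grasp point. The pads swing forward as they close: fully open they stand 13 mm farther back than shut.
Start: joints at [0.973, 0.286, 1.577, -0, 1.279, -0.15], TCP at [0.292, 0.608, 0.248] pointing down, gripper open.
Joint ranges: [-2.77, 2.77], [-0.9, 2.22], [0.21, 2.48], [-1.53, 4.67], [0.24, 2.81], [-2.84, 2.84]. Speed limits (rad/s): [2.79, 2.79, 3.14, 3.14, 3.14, 3.14].

INTERFACE

Orientations are given as a unit quaternion [x, y, z, w].
In Python, from plant import ctrl gives the robot as it stands. The module is installed in compiled form; this text tells all that it offers.
- The arm moves only by the tool drive_tool, never from a script. Its argument "moves" is a list of rows, each a list of 3 entries, a list of its own where there are three numbers: the turn, a rotation vector about the tool's x, y, z in rad, then the shift along the tool's x, y, z in m, then the finger opening in m, from 0 to 0.0854. A call has 1 to 5 rows; each row shifts and turns the commanded pose from where the row before left it, along the tool's axes as they then stand; what a row does not reach is not made up. A row lasts 1/8 s, in which the tool goes at most 62.5 mm and 10.7 degrees, less where a joint would pass 70% of its speed; a pose out of reach is approached as far as the arm can. A call with a gripper value outside its range is refused whole. The fingers move at their own pace and stop on an object; "grip_force" is the grip in N (left out, the last holds). Time passes only in rows, so rows that do not move let the fingers close. It gives the time, the measured TCP pose, the force, the opening and the grip force at its end, in the units of the state.
- ctrl.get_state(): the state, without advancing time (a new reading comes with each control period).
- ctrl.read_camera(name): name is "scene" or "side" or "wrist"; returns a dict with "image" (400x640x3 uint8, red, green, blue), "fx", "fy", "cx", "cy" (pixels), "R" (3x3) and "t" (3): a world point X has camera coordinates R X + t. Camera axes: x right, y down, z forward; pixel columns grow to the right and rows downward; lengths in m; the calibration is good to about 2 mm. The wrist camera is an equidistant fisheye: a pixel r from the principal point sees the ray r / f radians off the axis. A picture is of the moment at which its call begins. There is no depth.
- ctrl.sign_off(): hands the job in; it is judged then, once.
The state is a dict: "time": time; "qpos": joint angles; "dq": joint speeds; "joint_efforts": joint torques, N m; "eef_pos": TCP position; "tcp_rot": TCP orientation; "contact_force": force on the tool from outside, world axes, zero at the start; "wrist_torque": the same for the moment, N m; "opening": opening from 0.0 (shut) to 1.0 (fully open); "finger_force": force on a finger pad.
Only numpy, scipy, OpenCV 4.12 (cv2) and the standard library are available. Lean on these libraries where they do the work, as an engineer would, in place of code of your own. Each camera call takes 0.05 s, during which the arm holds its last target. There are 200 camera calls.

## Working session

There is one attempt and no reset: what is moved stays moved. The work goes in short steps, Python scripts to look and compute and a tool call to move; the robot and the scene stay as the last step left them, time stands still between calls to the robot, and variables do not carry over. Pictures are saved under pics/ and viewed, at most 10 in all, crops included, and the job is handed in when it is done.

Besides the shell and the picture viewer there is one more tool, called after "Emit:" by a JSON object that holds its "name" and its "arguments". drive_tool: Moves the arm, as the interface text tells. Its arguments: {"type":"object","properties":{"moves":{"type":"array","items":{"type":"array"}},"grip_force":{"type":"number"}},"required":["moves"]}

```bash
mkdir -p pics; cat > h.py <<'E'
import numpy as np,cv2
from scipy.spatial.transform import Rotation as Rn
from plant import ctrl
def ray(c,u,v,fish=False):
    R=np.array(c['R']);t=np.array(c['t'])
    x=(u-c['cx'])/c['fx'];y=(v-c['cy'])/c['fy']
    if fish:
        r=np.hypot(x,y);s=np.sin(r)/max(r,1e-9);d=np.array([x*s,y*s,np.cos(r)])
    else: d=np.array([x,y,1.])
    d=R.T@d
    return -R.T@t,d/np.linalg.norm(d)
def onz(c,u,v,z,fish=False):
    o,d=ray(c,u,v,fish);return o+d*(z-o[2])/d[2]
def tri(o1,d1,o2,d2):
    A=np.stack([d1,-d2],1);s=np.linalg.lstsq(A,o2-o1,rcond=None)[0]
    p,q=o1+s[0]*d1,o2+s[1]*d2
    return (p+q)/2,np.linalg.norm(p-q)
def proj(c,X):
    p=np.array(c['R'])@np.asarray(X)+np.array(c['t']);return np.array([c['cx']+c['fx']*p[0]/p[2],c['cy']+c['fy']*p[1]/p[2]])
def st():
    s=ctrl.get_state();print({k:np.round(v,3).tolist() for k,v in s.items()})
    return s
def snap(n,f):
    c=ctrl.read_camera(n);cv2.imwrite('pics/'+f,c['image'][:,:,::-1]);return c
E
python3 - <<'E'
from h import *
import pickle
D={}
for n in['scene','side','wrist']:
    c=D[n]=snap(n,n+'0.png');print(n,c['fx'],c['cx'],c['cy'],np.round(-np.array(c['R']).T@c['t'],3),np.round(c['R'],3).tolist())
pickle.dump(D,open('d0.pkl','wb'))
st()
E
```

```text
scene 386.16781307552395 317.99783875574565 198.14135558673465 [1.249 0.08  0.943] [[-0.174, 0.985, 0.003], [0.732, 0.131, -0.669], [-0.659, -0.114, -0.743]]
side 392.8928512897044 326.72214697522367 191.91460046353438 [ 1.194 -0.319  1.188] [[0.422, 0.907, 0.005], [0.75, -0.346, -0.564], [-0.51, 0.242, -0.826]]
wrist 309.70691628693146 317.7836353698726 200.16565761294834 [0.217 0.644 0.373] [[0.433, 0.901, -0.002], [0.851, -0.409, 0.329], [0.296, -0.144, -0.944]]
{'time': 0.15, 'qpos': [0.973, 0.287, 1.578, 0.0, 1.279, -0.15], 'dq': [-0.001, -0.004, -0.004, -0.001, 0.002, -0.0], 'joint_efforts': [0.0, -40.66, -29.314, -0.0, 0.004, -0.0], 'eef_pos': [0.292, 0.608, 0.247], 'tcp_rot': [0.222, 0.975, -0.001, -0.0], 'contact_force': [-0.474, 0.399, -0.059], 'wrist_torque': [0.043, 0.042, 0.05], 'finger_force': 0.0, 'opening': 1.001}
```

View pics/scene0.png

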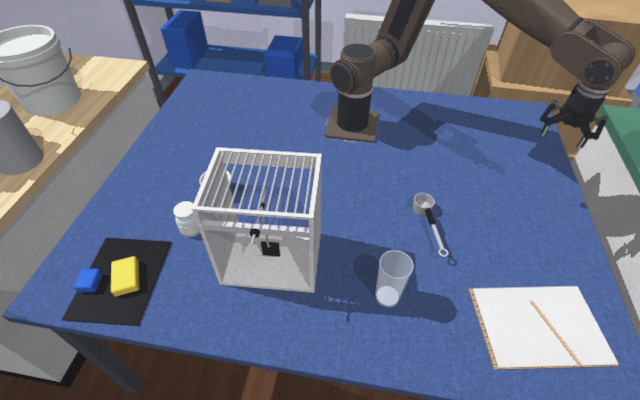

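View pics/side0.png

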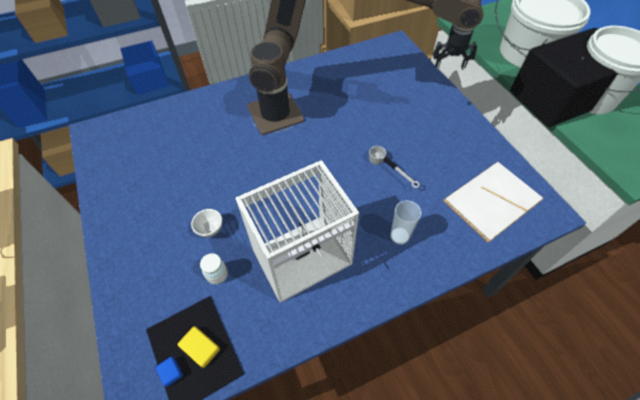

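Scene: cup at (424,204), ring at (444,252), box roof corners at about (218,150), (321,154), (320,213), (196,210). Side: cup (377,155), ring (416,184). Next I zoom in for exact pixels.

```bash
python3 - <<'E'
from h import *
import pickle
D=pickle.load(open('d0.pkl','rb'))
def crop(n,u,v,w,h,W,H):
    a=cv2.resize(D[n]['image'][v:v+h,u:u+w,::-1],(W,H),interpolation=cv2.INTER_CUBIC);return a
top=np.hstack([crop('scene',190,140,140,100,400,286)*1,crop('side',230,155,140,100,400,286)])
bot=np.hstack([crop('scene',400,185,70,52+23,280,300),crop('side',360,140,70,75,280,300),crop('scene',230,190,60,75,240,300)])
cv2.imwrite('pics/z.png',np.vstack([top,bot]))
for n,p in dict(scene=[(218,150),(321,154),(320,213),(196,210)],side=[(322,163),(237,198),(357,212)]).items():
    for q in p: print(n,q,onz(D[n],*q,.32).round(3))
for n,p in dict(scene=[(424,204),(444,252)],side=[(377,155),(416,184)]).items():
    for q in p: print(n,q,onz(D[n],*q,.0375).round(3))
E
```

```text
scene (218, 150) [ 0.584 -0.284  0.32 ]
scene (321, 154) [ 0.554 -0.034  0.32 ]
scene (320, 213) [ 0.738 -0.005  0.32 ]
scene (196, 210) [ 0.776 -0.263  0.32 ]
side (322, 163) [ 0.563 -0.035  0.32 ]
side (237, 198) [ 0.576 -0.289  0.32 ]
side (357, 212) [ 0.748 -0.02   0.32 ]
scene (424, 204) [0.412 0.27  0.037]
scene (444, 252) [0.584 0.324 0.037]
side (377, 155) [0.409 0.263 0.038]
side (416, 184) [0.587 0.324 0.038]
```

View pics/z.png

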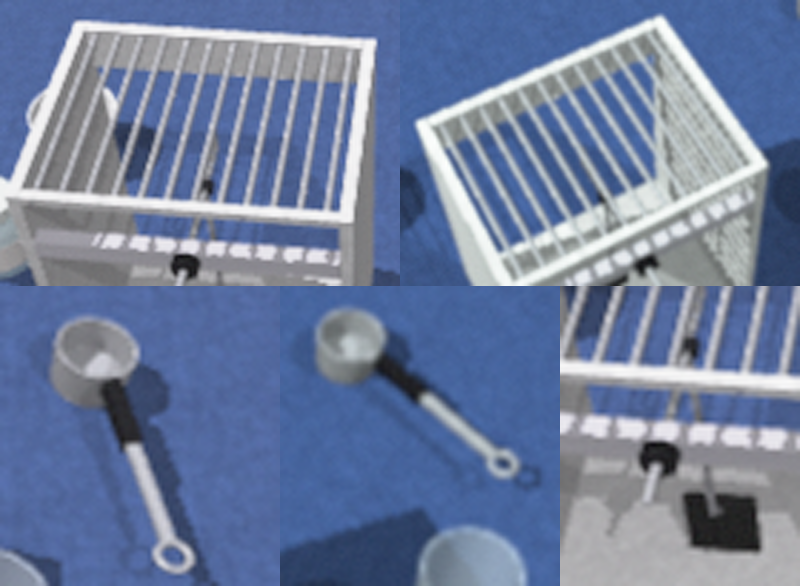

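The box corners, ring and cup rim are clear. Ring is at scene (443.3,252.3) and side (415.5,184.3). Rim centre is at scene (424,199.8) and side (377.5,151.8). The pad is the black plate on the hook at about scene (270,248).

```bash
cat >> h.py <<'E'
def pose():
    s=ctrl.get_state();return np.array(s['eef_pos']),Rn.from_quat(s['tcp_rot'])
def need(p,R,verbose=True):
    """shift/turn from current pose in tool axes"""
    p0,R0=pose();sh=R0.inv().apply(np.array(p)-p0);tv=(R0.inv()*R).as_rotvec()
    if verbose: print('shift',sh.round(4),'turn',tv.round(3))
    return sh,tv
E
python3 - <<'E'
from h import *
import pickle
from scipy.optimize import least_squares
D=pickle.load(open('d0.pkl','rb'));S,T=D['scene'],D['side']
r,g=tri(*ray(S,443.25,252.25),*ray(T,415.5,184.25));print('ring',r,g)
c,g=tri(*ray(S,424,199.75),*ray(T,377.5,151.75));print('rim',c,g)
c=(onz(S,424,199.75,.04)+onz(T,377.5,151.75,.04))/2
r=(onz(S,443.25,252.25,.0375)+onz(T,415.5,184.25,.0375))/2
d=(r-c)[:2];print(c,r,'len',np.linalg.norm(d),'yaw',np.arctan2(d[1],d[0]))
d/=np.linalg.norm(d);print('grip',r[:2]-.135*d,c[:2]+.06*d)
obs=[(S,(217.3,147.7),-1,-1),(S,(321.6,154),-1,1),(S,(313.2,213.5),1,1),(S,(191.8,208.6),1,-1),(T,(321,160.6),-1,1),(T,(236,198.8),-1,-1),(T,(358.8,212.8),1,1)]
def f(q):
    a=[]
    for C,uv,i,j in obs:
        x,y=i*.1,j*.13;k,s=np.cos(q[2]),np.sin(q[2])
        a+=list(proj(C,[q[0]+k*x-s*y,q[1]+s*x+k*y,.32])-uv)
    return np.array(a)
o=least_squares(f,[.665,-.147,.1]);print('box',o.x,o.fun.round(1))
E
```

```text
ring [0.58808115 0.32055019 0.04065546] 0.0006545434333279984
rim [0.40118088 0.26824712 0.04486519] 0.00011121911001315559
[0.39720137 0.27001319 0.04      ] [0.5860716  0.32182243 0.0375    ] len 0.19584729163554512 yaw 0.26772580162127146
grip [0.45588097 0.28610967] [0.45506387 0.28588553]
box [ 0.66181637 -0.15389131  0.09076027] [-1.1 -0.9 -0.1 -1.   0.8  3.2 -0.2 -0.1 -0.2 -0.9 -0.6 -0.8  0.3 -0.9]
```

Emit:
{"name": "drive_tool", "arguments": {"moves": [[[0, 0, 0], [-0.048, -0.0365, 0.01], 0.0854], [[0, 0, 0], [-0.048, -0.0365, 0.01], 0.0854], [[0, 0, 0], [-0.048, -0.0365, 0.01], 0.0854], [[0, 0, 0], [-0.048, -0.0365, 0.01], 0.0854], [[0, 0, 0], [-0.048, -0.0365, 0.01], 0.0854]]}}

```text
time: 0.78
eef_pos: [0.4299, 0.3382, 0.1979]
tcp_rot: [0.222, 0.975, -0.0, 0.0]
contact_force: [1.0, -0.1, -0.6]
opening: 0.996
finger_force: 0.0
```

Emit:
{"name": "drive_tool", "arguments": {"moves": [[[0, 0, 0], [-0.047, -0.0365, 0.01], 0.0854], [[0, 0, 0.18], [0, 0, 0], 0.0854], [[0, 0, 0.18], [0, 0, 0], 0.0854], [[0, 0, 0.18], [0, 0, 0], 0.0854], [[0, 0, 0.18], [0, 0, 0], 0.0854]]}}

```text
time: 1.4
eef_pos: [0.4559, 0.2865, 0.188]
tcp_rot: [0.554, 0.833, -0.0, -0.0]
contact_force: [0.5, 0.5, 0.6]
opening: 1.004
finger_force: 0.0
```

Emit:
{"name": "drive_tool", "arguments": {"moves": [[[0, 0, 0.18], [0, 0, 0], 0.0854], [[0, 0, 0.18], [0, 0, 0], 0.0854], [[0, 0, 0.18], [0, 0, 0], 0.0854], [[0, 0, 0.18], [0, 0, 0], 0.0854], [[0, 0, 0.18], [0, 0, 0], 0.0854]]}}

```text
time: 2.02
eef_pos: [0.4559, 0.2867, 0.188]
tcp_rot: [0.861, 0.509, -0.0, -0.0]
contact_force: [0.6, 0.0, -0.7]
opening: 1.004
finger_force: 0.0
```

Emit:
{"name": "drive_tool", "arguments": {"moves": [[[0, 0, 0.18], [0, 0, 0], 0.0854], [[0, 0, 0.18], [0, 0, 0], 0.0854], [[0, 0, 0.18], [0, 0, 0], 0.0854], [[0, 0, 0.18], [0, 0, 0], 0.0854], [[0, 0, 0.086], [0, 0, 0], 0.0854]]}}

```text
time: 2.65
eef_pos: [0.4559, 0.2867, 0.188]
tcp_rot: [0.991, 0.132, -0.0, 0.0]
contact_force: [0.2, 0.3, -0.7]
opening: 0.997
finger_force: 0.0
```

```bash
cat >> h.py <<'E'
def down(yaw,th=0.): # tool x = handle direction at given yaw, pitched up th; tool z = -scoop z
    return Rn.from_euler('z',yaw)*Rn.from_euler('y',-th)*Rn.from_matrix(np.array([[1,0,0],[0,-1,0],[0,0,-1.]]))
E
python3 - <<'E'
from h import *
st();need([.4555,.286,.0355],down(.268))
c=snap('wrist','w1.png')
import pickle;pickle.dump(c,open('w1.pkl','wb'))
E
```

```text
{'time': 2.65, 'qpos': [0.373, 0.045, 1.966, 0.0, 1.131, 1.679], 'dq': [-0.001, -0.001, 0.001, 0.001, -0.001, 0.661], 'joint_efforts': [-0.001, -29.309, -27.501, 0.001, 0.002, -0.272], 'eef_pos': [0.456, 0.287, 0.188], 'tcp_rot': [0.991, 0.132, -0.0, 0.0], 'contact_force': [0.218, 0.279, -0.664], 'wrist_torque': [-0.016, 0.002, 0.01], 'finger_force': 0.0, 'opening': 0.997}
shift [-0.0004  0.0005  0.1525] turn [ 0.     0.001 -0.004]
```

View pics/w1.png

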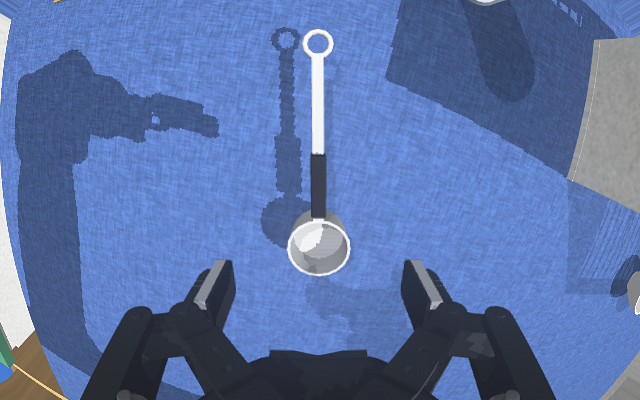

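The handle lies straight up the picture, midway between the fingers. Ring is at (318,43) and rim centre at about (319,248). I cast these to check, and descend most of the way.

```bash
python3 - <<'E'
from h import *
import pickle
c=pickle.load(open('w1.pkl','rb'))
r=onz(c,318,43,.0375,True);m=onz(c,319,248,.04,True);d=(r-m)[:2];L=np.linalg.norm(d);d/=L
print(r,m,L,np.arctan2(d[1],d[0]),r[:2]-.135*d,m[:2]+.06*d)
E
```

```text
[0.58564304 0.3203934  0.0375    ] [0.39849454 0.26877332 0.04      ] 0.19413704888880426 0.26913226327367884 [0.45550277 0.28449757] [0.45633466 0.28472703]
```

Emit:
{"name": "drive_tool", "arguments": {"moves": [[[0, 0, 0], [0, 0, 0.05], 0.0854], [[0, 0, 0], [0, 0, 0.05], 0.0854]]}}

```text
time: 2.95
eef_pos: [0.4567, 0.287, 0.088]
tcp_rot: [0.991, 0.134, 0.001, -0.0]
contact_force: [0.0, -0.5, -0.4]
opening: 1.004
finger_force: 0.0
```

Emit:
{"name": "drive_tool", "arguments": {"moves": [[[0, 0, 0], [-0.001, 0.0015, 0.03], 0.0854], [[0, 0, 0], [0, 0, 0.0225], 0.0854], [[0, 0, 0], [0, 0, 0], 0.03], [[0, 0, 0], [0, 0, 0], 0.03], [[0, 0, 0], [0, 0, 0], 0.012]], "grip_force": 40}}

```text
time: 3.58
eef_pos: [0.4566, 0.2855, 0.0374]
tcp_rot: [0.991, 0.134, 0.001, -0.0]
contact_force: [-0.3, -0.2, 0.0]
opening: 0.375
finger_force: 0.0
```

Emit:
{"name": "drive_tool", "arguments": {"moves": [[[0, 0, 0], [0, 0, 0], 0.005], [[0, 0, 0], [0, 0, 0], 0.005], [[0, 0, 0], [0, 0, 0], 0.005], [[0, 0, 0], [0, 0, 0], 0.005]], "grip_force": 70}}

```text
time: 4.08
eef_pos: [0.4563, 0.2854, 0.0369]
tcp_rot: [0.991, 0.134, 0.001, -0.0]
contact_force: [-0.8, 0.2, 5.7]
opening: 0.148
finger_force: 69.3
```

Emit:
{"name": "drive_tool", "arguments": {"moves": [[[0, 0, 0], [0, 0, -0.02], 0.005], [[0, 0, 0], [0, 0, -0.05], 0.005], [[0, 0, 0], [0, 0, -0.06], 0.005], [[0, 0, 0], [0, 0, -0.06], 0.005], [[0, 0, 0], [0, 0, -0.06], 0.005]]}}

```text
time: 4.7
eef_pos: [0.4549, 0.2848, 0.2868]
tcp_rot: [0.991, 0.134, -0.0, 0.0]
contact_force: [0.9, 0.7, -1.2]
opening: 0.149
finger_force: 68.3
```

```bash
cat >> h.py <<'E'
import json
def log():
    s=ctrl.get_state();f=open('log.jsonl','a');f.write(json.dumps([list(map(float,s[k])) for k in('qpos','eef_pos','tcp_rot')])+'\n')
E
python3 - <<'E'
from h import *
log();st()
E
```

```text
{'time': 4.7, 'qpos': [0.37, -0.049, 1.873, -0.0, 1.318, 1.673], 'dq': [-0.002, -0.386, -0.51, -0.002, 0.897, 0.0], 'joint_efforts': [0.331, -27.649, -28.668, 0.009, -0.263, -0.0], 'eef_pos': [0.455, 0.285, 0.287], 'tcp_rot': [0.991, 0.134, -0.0, 0.0], 'contact_force': [0.928, 0.658, -1.182], 'wrist_torque': [0.036, -0.059, -0.026], 'finger_force': 68.276, 'opening': 0.149}
```

Emit:
{"name": "drive_tool", "arguments": {"moves": [[[0, 0.16, 0], [0, 0, 0], 0.005], [[0, 0.16, 0], [0, 0, 0], 0.005], [[0, 0.16, 0], [0, 0, 0], 0.005], [[0, 0.14, 0], [0, 0, 0], 0.005], [[0, 0, 0], [0, 0, 0], 0.005]]}}

```text
time: 5.32
eef_pos: [0.4531, 0.2844, 0.2827]
tcp_rot: [0.945, 0.128, 0.3, -0.04]
contact_force: [-0.3, 0.1, -1.2]
opening: 0.149
finger_force: 68.4
```

```bash
python3 - <<'E'
from h import *
log();st()
E
```

```text
{'time': 5.325, 'qpos': [0.406, -0.335, 2.201, -0.128, 0.67, 1.784], 'dq': [-0.01, 0.031, -0.079, 0.012, 0.026, -0.012], 'joint_efforts': [0.234, -18.709, -30.886, -0.238, -1.551, 0.059], 'eef_pos': [0.453, 0.284, 0.283], 'tcp_rot': [0.945, 0.128, 0.3, -0.04], 'contact_force': [-0.287, 0.134, -1.189], 'wrist_torque': [-0.097, 0.336, -0.075], 'finger_force': 68.387, 'opening': 0.149}
```

```bash
cat > kin.py <<'E'
from h import *
from scipy.optimize import least_squares
rz=lambda a:Rn.from_euler('z',a);ry=lambda a:Rn.from_euler('y',a)
def fk(q,k):
    lat,h,e1,L1,e2,L2,e3,L3,r0=k
    R=rz(q[0]);p=R.apply([r0,lat,h]);R=R*ry(q[1]);p=p+R.apply([e1,0,L1]);R=R*ry(q[2]);p=p+R.apply([e2,0,L2])
    R=R*rz(q[3])*ry(q[4]);p=p+R.apply([e3,0,L3]);return p,R*rz(q[5]-np.pi/2)*rz(C6)
C6=0
E
cat > fit.py <<'E'
import kin;from kin import *
D=[json.loads(l) for l in open('log.jsonl')]
D+=[[[.973,.287,1.578,0,1.279,-.15],[.292,.608,.2475],[.222,.975,-.001,0]],[[.373,.045,1.966,0,1.131,1.679],[.456,.2868,.188],[.991,.132,0,0]]]
best=None
for c in (0,np.pi/2,np.pi,-np.pi/2):
    kin.C6=c
    e=max((Rn.from_quat(d[2]).inv()*fk(d[0],[0]*9)[1]).magnitude() for d in D);print(c,e)
    if best is None or e<best[0]: best=(e,c)
f=lambda k:np.concatenate([np.concatenate([fk(d[0],k)[0]-d[1] for d in D]),3e-3*(k-k0)])
k0=np.array([.1,.3,0,.4,0,.35,0,.25,0])
o=least_squares(f,k0);print(o.x.round(4),np.abs(o.fun[:3*len(D)]).max())
np.save('kin.npy',np.r_[o.x,best[1]])
E
python3 fit.py
```

```text
0 3.141592653589793
1.5707963267948966 1.5707963267948968
3.141592653589793 0.0009128106339193302
-1.5707963267948966 1.5708409074484633
[ 1.009e-01  2.393e-01 -1.100e-03  4.432e-01  1.960e-02  5.724e-01
 -5.000e-04  2.324e-01  4.000e-04] 3.23387179222423e-05
```

```bash
cat >> kin.py <<'E'
K=np.load('kin.npy');C6=K[9];K=K[:9]
lo=np.array([-2.77,-.9,.21,-1.53,.24,-2.84]);hi=np.array([2.77,2.22,2.48,4.67,2.81,2.84])
def ik(p,R,q0):
    f=lambda q:np.r_[(fk(q,K)[0]-p)*5,(R.inv()*fk(q,K)[1]).as_rotvec()]
    o=least_squares(f,np.clip(q0,lo+.01,hi-.01),bounds=(lo,hi));return o.x,np.abs(o.fun).max()
BOX=np.array([.662,-.154]);BY=.0908
def bx(x,y,z):
    c,s=np.cos(BY),np.sin(BY);return np.array([BOX[0]+c*x-s*y,BOX[1]+s*x+c*y,z])
def grip_pose(xr,zr,th,y=0,dz=-.0015): # ring centre box x,z ; returns TCP pose
    R=down(BY,th);g=bx(xr,y,zr)-R.apply([.135,0,0]);return g-R.apply([0,0,dz]),R
E
python3 - <<'E'
from kin import *
q=np.array(ctrl.get_state()['qpos'])
for n,a in dict(look=(-.16,.30,.6),look2=(-.13,.33,.9),ins57=(-.057,.297,.65),ins12=(-.012,.297,.65),i12b=(-.012,.297,.5),low=(-.012,.251,.9),h1=(-.012,.251,1.2),hang12=(-.007,.251,1.47),low57=(-.057,.251,.9),h57a=(-.052,.251,1.2),h57=(-.052,.251,1.45)).items():
    p,R=grip_pose(*a);
    q,e=ik(p,R,q);print(n,p.round(3),q.round(2),round(e,3))
E
```

```text
look [ 0.393 -0.179  0.223] [-0.95 -0.54  2.44  0.62  1.    0.26] 0.0
look2 [ 0.45  -0.173  0.223] [-0.93 -0.45  2.48  1.06  0.87 -0.07] 0.0
ins57 [ 0.499 -0.169  0.214] [-0.72 -0.27  2.29  0.69  0.76  0.34] 0.0
ins12 [ 0.544 -0.165  0.214] [-0.64 -0.16  2.2   0.68  0.7   0.4 ] 0.0
i12b [ 0.533 -0.166  0.231] [-0.62 -0.17  2.14  0.44  0.83  0.62] 0.0
low [ 0.568 -0.163  0.144] [-0.67 -0.    2.3   1.4   0.58 -0.34] 0.0
h1 [ 0.603 -0.159  0.125] [-0.67  0.19  2.3   2.02  0.8  -0.94] 0.0
hang12 [ 0.643 -0.156  0.117] [-0.63  0.4   2.23  2.31  1.1  -1.2 ] 0.0
low57 [ 0.523 -0.167  0.144] [-0.75 -0.1   2.39  1.36  0.64 -0.35] 0.0
h57a [ 0.563 -0.163  0.125] [-0.74  0.12  2.38  1.96  0.84 -0.93] 0.0
h57 [ 0.595 -0.16   0.117] [-0.71  0.33  2.32  2.23  1.12 -1.19] 0.0
```

```bash
cat >> kin.py <<'E'
from scipy.spatial.transform import Slerp
def rows(p,R,n,frm=None):
    p0,R0=frm or pose();S=Slerp([0,1],Rn.concatenate([R0,R]));out=[]
    for i in range(n):
        a,b=S(i/n),S((i+1)/n);sh=a.inv().apply((np.array(p)-p0)/n);tv=(a.inv()*b).as_rotvec()
        out.append([tv.round(3).tolist(),sh.round(4).tolist()])
    for i in range(0,n,5): print(out[i:i+5])
    return p,R
E
python3 - <<'E'
from kin import *
R=down(BY,.62)
a=rows(np.array([.435,-.176,.29]),R,10)
p,R=grip_pose(-.135,.30,.62);print(p);rows(p,R,2,a)
q=np.array(ctrl.get_state()['qpos'])
for y in (.2,.1,0,-.1,-.176):
    q,e=ik(np.array([.44,y,.288]),R,q);print(q.round(2),e)
E
```

```text
[[[-0.01, 0.001, 0.015], [-0.011, 0.0439, -0.0086]], [[-0.01, 0.001, 0.015], [-0.0104, 0.0441, -0.0082]], [[-0.01, 0.001, 0.015], [-0.0097, 0.0444, -0.0077]], [[-0.01, 0.001, 0.015], [-0.0091, 0.0446, -0.0073]], [[-0.01, 0.001, 0.015], [-0.0084, 0.0448, -0.0068]]]
[[[-0.01, 0.001, 0.015], [-0.0078, 0.045, -0.0064]], [[-0.01, 0.001, 0.015], [-0.0071, 0.0451, -0.0059]], [[-0.01, 0.001, 0.015], [-0.0064, 0.0453, -0.0055]], [[-0.01, 0.001, 0.015], [-0.0058, 0.0454, -0.005]], [[-0.01, 0.001, 0.015], [-0.0051, 0.0456, -0.0045]]]
[ 0.41900312 -0.17612495  0.22033944]
[[[0.0, 0.0, 0.0], [-0.0267, -0.0007, 0.0237]], [[0.0, 0.0, 0.0], [-0.0267, -0.0007, 0.0237]]]
[ 0.27 -0.49  2.3  -0.15  0.73  1.83] 3.4952066241267232e-09
[-0.04 -0.62  2.37  0.11  0.78  1.38] 4.785862678380325e-12
[-0.38 -0.66  2.4   0.35  0.87  0.95] 4.410999777243463e-12
[-0.67 -0.6   2.36  0.51  0.96  0.61] 1.1487338857918417e-13
[-0.84 -0.49  2.29  0.58  1.01  0.41] 2.880407024008491e-10
```

Emit:
{"name": "drive_tool", "arguments": {"moves": [[[-0.01, 0.001, 0.015], [-0.011, 0.044, -0.0086], 0.005], [[-0.01, 0.001, 0.015], [-0.0104, 0.044, -0.008], 0.005], [[-0.01, 0.001, 0.015], [-0.0097, 0.0444, -0.0077], 0.005], [[-0.01, 0.001, 0.015], [-0.009, 0.0446, -0.0073], 0.005], [[-0.01, 0.001, 0.015], [-0.0084, 0.0448, -0.0068], 0.005]]}}

```text
time: 5.95
eef_pos: [0.4466, 0.0536, 0.2895]
tcp_rot: [0.948, 0.084, 0.306, -0.029]
contact_force: [0.0, 0.3, -0.7]
opening: 0.144
finger_force: 68.5
```

Emit:
{"name": "drive_tool", "arguments": {"moves": [[[-0.01, 0.001, 0.015], [-0.0078, 0.045, -0.0064], 0.005], [[-0.01, 0.001, 0.015], [-0.007, 0.045, -0.006], 0.005], [[-0.01, 0.001, 0.015], [-0.0064, 0.0453, -0.0055], 0.005], [[-0.01, 0.001, 0.015], [-0.0058, 0.0454, -0.005], 0.005], [[-0.01, 0.001, 0.015], [-0.005, 0.0456, -0.0045], 0.005]]}}

```text
time: 6.58
eef_pos: [0.4368, -0.1774, 0.292]
tcp_rot: [0.95, 0.041, 0.309, -0.017]
contact_force: [0.7, -0.1, -0.8]
opening: 0.149
finger_force: 68.6
```

```bash
python3 - <<'E'
from kin import *
st();log()
p,R=grip_pose(-.135,.30,.62);need(p,R)
E
python3 fit.py
```

```text
{'time': 6.575, 'qpos': [-0.853, -0.498, 2.297, 0.594, 1.027, 0.401], 'dq': [-0.771, 0.501, -0.305, 0.261, 0.17, -0.73], 'joint_efforts': [2.658, -13.957, -30.153, 0.923, -0.601, 0.376], 'eef_pos': [0.437, -0.177, 0.292], 'tcp_rot': [0.95, 0.041, 0.309, -0.017], 'contact_force': [0.673, -0.05, -0.784], 'wrist_torque': [-0.097, 0.325, -0.01], 'finger_force': 68.561, 'opening': 0.149}
shift [-0.0564 -0.0023  0.0475] turn [-0.004 -0.01  -0.007]
0 3.141592653589793
1.5707963267948966 1.5707963267948968
3.141592653589793 0.0009128106339193302
-1.5707963267948966 1.5708409074484633
[ 1.009e-01  2.394e-01 -6.000e-04  4.432e-01  1.960e-02  5.728e-01
 -2.000e-04  2.324e-01 -1.000e-04] 0.00011364905262195579
```

Emit:
{"name": "drive_tool", "arguments": {"moves": [[[0, -0.005, 0], [-0.028, -0.001, 0.0237], 0.005], [[0, -0.005, 0], [-0.028, -0.001, 0.0237], 0.005], [[0, 0, 0], [0, 0, 0], 0.005]]}}

```text
time: 6.95
eef_pos: [0.418, -0.1735, 0.2169]
tcp_rot: [0.952, 0.04, 0.302, -0.019]
contact_force: [-0.2, 0.8, -0.6]
opening: 0.148
finger_force: 68.6
```

```bash
python3 - <<'E'
from kin import *
import pickle
D={n:ctrl.read_camera(n) for n in('scene','side','wrist')};pickle.dump(D,open('d2.pkl','wb'))
for n in('scene','side'):
    for x in(-.057,-.012): print(n,x,proj(D[n],bx(x,0,.282)).round(1),proj(D[n],bx(x,0,.257)).round(1),'clamp',proj(D[n],bx(.086,0,.257)).round(1))
a=cv2.resize(D['scene']['image'][150:250,225:300,::-1],(450,600),interpolation=cv2.INTER_CUBIC)
b=cv2.resize(D['side']['image'][165:265,265:323,::-1],(348,600),interpolation=cv2.INTER_CUBIC)
cv2.imwrite('pics/z2.png',np.hstack([a,b]))
cv2.imwrite('pics/w2.png',D['wrist']['image'][:,:,::-1])
E
```

```text
scene -0.057 [266.8 173.4] [267.8 180.6] clamp [256.9 225.8]
scene -0.012 [263.5 186.6] [264.6 193.8] clamp [256.9 225.8]
side -0.057 [287.7 197.3] [288.4 202.2] clamp [313.1 241.6]
side -0.012 [295.3 209.2] [295.8 214. ] clamp [313.1 241.6]
```

View pics/z2.png

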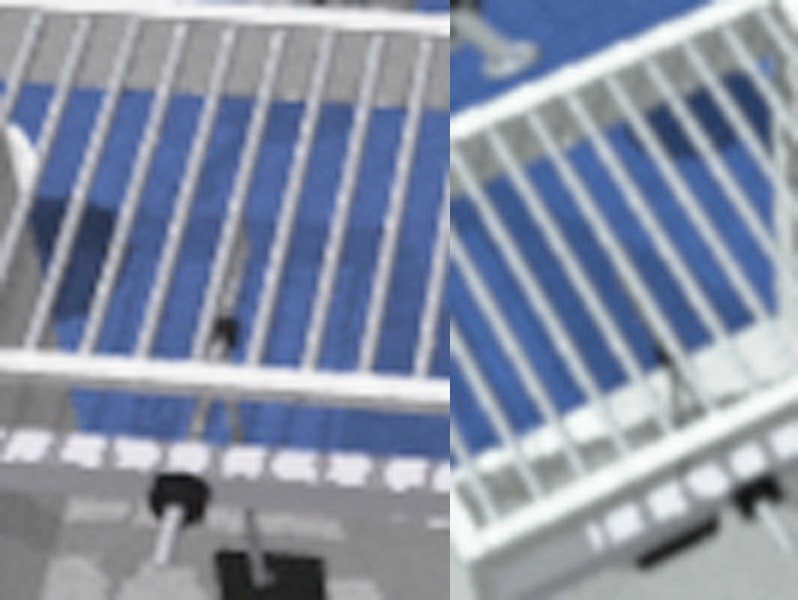

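View pics/w2.png

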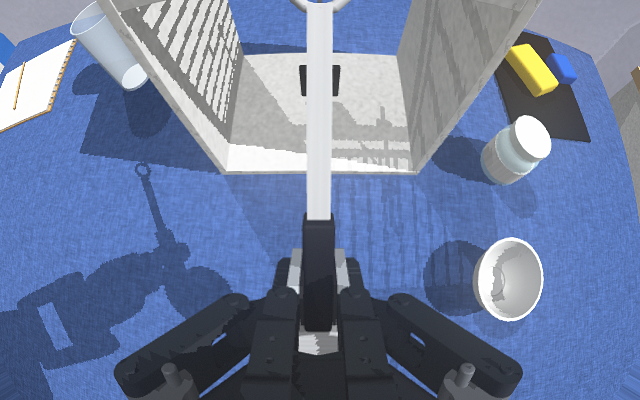

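Scene crop: the rod leaves the bar at about (258,223), has a black collar at (262.3,205.5), and the hook tip is near (265.3,187). Wrist: the pad's lower edge is at v≈96, u 300–340, and the floor's front inner corners are near (224,172) and (417,172).

```bash
python3 - <<'E'
from kin import *
import pickle
D=pickle.load(open('d2.pkl','rb'));w=D['wrist']
c,s=np.cos(BY),np.sin(BY)
tb=lambda p:np.round([c*(p[0]-BOX[0])+s*(p[1]-BOX[1]),-s*(p[0]-BOX[0])+c*(p[1]-BOX[1]),p[2]],4)
for n,u,v,z in[('pad bl',300,96,.025),('pad br',340,96,.025),('pad tl',300,65,.085),('pad tr',340,65,.085),('fl l',227,172,0.0),('fl r',415,172,0.),('back l',243,55,.012),('back r',398,55,.012)]: print(n,tb(onz(w,u,v,z,True)))
for z in(.26,.255,.25): print('collar',tb(onz(D['scene'],262.3,205.5,z)))
print('tip',tb(onz(D['scene'],265.3,187,.282)))
S,T=D['scene'],D['side']
print('side collar',tb(onz(T,265+(663-450)/6,165+352/6,.255)))
# side tip: line end approx (622,245)
print('side tip',tb(onz(T,265+(622-450)/6,165+245/6,.282)))
# finer box edges in wrist image: bright floor row profile
im=cv2.cvtColor(w['image'],cv2.COLOR_RGB2GRAY)
for u in(250,280,360,390): print(u,im[160:182,u].tolist())
print(im[60:104,303].tolist())
st()
E
```

```text
pad bl [0.0044 0.0247 0.025 ]
pad br [ 0.0041 -0.0297  0.025 ]
pad tl [0.0087 0.0215 0.085 ]
pad tr [ 0.0084 -0.0266  0.085 ]
fl l [-0.0962  0.1224  0.    ]
fl r [-0.0975 -0.129   0.    ]
back l [0.1011 0.1189 0.012 ]
back r [ 0.0997 -0.1271  0.012 ]
collar [0.0279 0.002  0.26  ]
collar [0.0237 0.0007 0.255 ]
collar [ 0.0194 -0.0006  0.25  ]
tip [-0.0112  0.0044  0.282 ]
side collar [ 0.0204 -0.0028  0.255 ]
side tip [-0.0239  0.0012  0.282 ]
250 [251, 251, 251, 251, 252, 252, 252, 252, 252, 253, 250, 191, 165, 170, 135, 121, 122, 119, 119, 116, 113, 114]
280 [252, 252, 251, 251, 250, 250, 250, 251, 252, 255, 238, 187, 170, 170, 124, 124, 127, 131, 130, 132, 121, 118]
360 [222, 220, 216, 255, 255, 254, 254, 255, 255, 255, 255, 223, 165, 169, 133, 120, 118, 117, 120, 131, 134, 132]
390 [228, 226, 223, 223, 221, 221, 217, 213, 254, 255, 255, 236, 162, 158, 140, 120, 117, 117, 116, 117, 117, 115]
[221, 222, 223, 232, 227, 44, 56, 56, 58, 57, 56, 57, 57, 58, 58, 59, 60, 57, 61, 58, 61, 61, 62, 62, 62, 61, 60, 63, 63, 63, 63, 63, 63, 63, 59, 53, 180, 227, 229, 226, 225, 226, 228, 227]
{'time': 7.1, 'qpos': [-0.882, -0.47, 2.407, 0.644, 0.933, 0.281], 'dq': [0.009, -0.011, -0.008, -0.003, -0.003, -0.003], 'joint_efforts': [-0.107, -10.915, -28.915, 1.06, -0.342, 0.003], 'eef_pos': [0.42, -0.175, 0.222], 'tcp_rot': [0.951, 0.041, 0.305, -0.016], 'contact_force': [0.918, -0.09, -0.636], 'wrist_torque': [-0.053, 0.348, 0.011], 'finger_force': 68.689, 'opening': 0.147}
```

```bash
cat >> kin.py <<'E'
def ringbox():
    p,R=pose();g=p+R.apply([0.135,0,-.0015]);d=g[:2]-BOX;c,s=np.cos(BY),np.sin(BY);x=R.apply([1,0,0])
    print('ring box',np.round([c*d[0]+s*d[1],-s*d[0]+c*d[1],g[2]],4),'th',round(np.arcsin(x[2]),3),'yaw-BY',round(np.arctan2(x[1],x[0])-BY,4), 'F',np.round(Rn.from_euler('z',-BY).apply(ctrl.get_state()['contact_force']),1))
E
python3 - <<'E'
from kin import *
ringbox()
p,R=grip_pose(-.13,.252,.55,-.002);a=rows(p,R,3)
p,R=grip_pose(-.06,.252,.55,-.002);a=rows(p,R,4,a)
p,R=grip_pose(-.045,.262,.55,-.002);a=rows(p,R,1,a)
q=np.array(ctrl.get_state()['qpos'])
for a in[(-.13,.252,.55),(-.09,.252,.55),(-.06,.252,.55),(-.03,.262,.55),(-.015,.297,.55)]:
    q,e=ik(*grip_pose(*a),q);print(q.round(2),e)
print('1mm fwd tool',R.inv().apply([np.cos(BY),np.sin(BY),0]).round(3),'up',R.inv().apply([0,0,1]).round(3),'left',R.inv().apply([-np.sin(BY),np.cos(BY),0]).round(3))
E
```

```text
ring box [-1.339e-01  2.000e-04  3.019e-01] th 0.622 yaw-BY -0.0062 F [ 0.9 -0.2 -0.6]
[[[-0.001, -0.024, -0.002], [-0.0086, 0.001, 0.0111]], [[-0.001, -0.024, -0.002], [-0.0083, 0.001, 0.0113]], [[-0.001, -0.024, -0.002], [-0.008, 0.001, 0.0115]]]
[[[0.0, 0.0, 0.0], [0.0149, 0.0, 0.0091]], [[0.0, 0.0, 0.0], [0.0149, 0.0, 0.0091]], [[0.0, 0.0, 0.0], [0.0149, 0.0, 0.0091]], [[0.0, 0.0, 0.0], [0.0149, 0.0, 0.0091]]]
[[[0.0, 0.0, 0.0], [0.018, -0.0, -0.0007]]]
[-0.85 -0.39  2.42  0.59  0.86  0.29] 1.8217818603498415e-09
[-0.76 -0.29  2.35  0.59  0.79  0.36] 3.3306690738754696e-15
[-0.71 -0.21  2.29  0.58  0.75  0.41] 1.6653345369377348e-15
[-0.66 -0.16  2.23  0.56  0.73  0.47] 3.3306690738754696e-15
[-0.63 -0.17  2.17  0.51  0.79  0.55] 2.6367796834847468e-15
1mm fwd tool [0.853 0.    0.523] up [ 0.523 -0.    -0.853] left [ 0. -1.  0.]
```

Emit:
{"name": "drive_tool", "arguments": {"moves": [[[-0.001, -0.024, -0.002], [-0.0086, 0.001, 0.011], 0.005], [[-0.001, -0.024, -0.002], [-0.0083, 0.001, 0.011], 0.005], [[-0.001, -0.024, -0.002], [-0.008, 0.001, 0.0115], 0.005], [[0, 0, 0], [0, 0, 0], 0.005]]}}

```text
time: 7.6
eef_pos: [0.4171, -0.1763, 0.1762]
tcp_rot: [0.962, 0.044, 0.269, -0.014]
contact_force: [0.0, 0.4, -2.3]
opening: 0.151
finger_force: 68.7
```

Emit:
{"name": "drive_tool", "arguments": {"moves": [[[0, 0, 0], [0.015, 0, 0.009], 0.005], [[0, 0, 0], [0.015, 0, 0.009], 0.005], [[0, 0, 0], [0.015, 0, 0.009], 0.005], [[0, 0, 0], [0.015, 0, 0.009], 0.005], [[0, 0, 0], [0, 0, 0], 0.005]]}}

```text
time: 8.22
eef_pos: [0.4879, -0.1707, 0.1788]
tcp_rot: [0.962, 0.044, 0.27, -0.013]
contact_force: [0.0, 0.2, -1.7]
opening: 0.147
finger_force: 68.6
```

```bash
python3 - <<'E'
from kin import *
ringbox();log()
p,R=grip_pose(-.045,.262,.55,-.002);a=rows(p,R,1)
E
```

```text
ring box [-0.0604 -0.0007  0.2503] th 0.548 yaw-BY 0.0011 F [ 0.1  0.2 -1.7]
[[[-0.001, 0.002, 0.001], [0.0192, 0.0012, -0.0016]]]
```

Emit:
{"name": "drive_tool", "arguments": {"moves": [[[0, 0, 0], [0.0095, 0.0005, -0.001], 0.005], [[0, 0, 0], [0.0095, 0.0005, -0.001], 0.005], [[0, 0, 0], [0.0017, 0, 0.001], 0.005], [[0, 0, 0], [0.0017, 0, 0.001], 0.005], [[0, 0, 0], [0, 0, 0], 0.005]]}}

```text
time: 8.85
eef_pos: [0.5062, -0.1699, 0.1899]
tcp_rot: [0.962, 0.044, 0.27, -0.013]
contact_force: [-0.8, 0.0, -0.2]
opening: 0.149
finger_force: 68.6
```

```bash
python3 -c "
from kin import *
ringbox()"
```

```text
ring box [-0.0421 -0.0018  0.2614] th 0.547 yaw-BY -0.0004 F [-0.8  0.1 -0.2]
```

Emit:
{"name": "drive_tool", "arguments": {"moves": [[[0, 0, 0], [0.0009, 0, 0.0005], 0.005], [[0, 0, 0], [0.0009, 0, 0.0005], 0.005], [[0, 0, 0], [0, 0, 0], 0.005]]}}

```text
time: 9.22
eef_pos: [0.5083, -0.1699, 0.1902]
tcp_rot: [0.962, 0.044, 0.27, -0.013]
contact_force: [0.7, 0.4, -1.4]
opening: 0.15
finger_force: 68.6
```

Emit:
{"name": "drive_tool", "arguments": {"moves": [[[0, 0, 0], [0.0009, 0, 0.0005], 0.005], [[0, 0, 0], [0.0009, 0, 0.0005], 0.005], [[0, 0, 0], [0, 0, 0], 0.005]]}}

```text
time: 9.6
eef_pos: [0.5105, -0.1697, 0.1903]
tcp_rot: [0.962, 0.044, 0.27, -0.013]
contact_force: [-0.2, -0.5, -0.9]
opening: 0.15
finger_force: 68.6
```

Emit:
{"name": "drive_tool", "arguments": {"moves": [[[0, 0, 0], [0.0009, 0, 0.0005], 0.005], [[0, 0, 0], [0.0009, 0, 0.0005], 0.005], [[0, 0, 0], [0, 0, 0], 0.005]]}}

```text
time: 9.98
eef_pos: [0.5121, -0.1694, 0.1899]
tcp_rot: [0.962, 0.044, 0.269, -0.013]
contact_force: [-3.7, -1.1, -1.4]
opening: 0.153
finger_force: 68.8
```

Emit:
{"name": "drive_tool", "arguments": {"moves": [[[0, 0, 0], [0.0009, 0, 0.0005], 0.005], [[0, 0, 0], [0, 0, 0], 0.005]]}}

```text
time: 10.22
eef_pos: [0.5126, -0.1692, 0.1893]
tcp_rot: [0.962, 0.044, 0.269, -0.013]
contact_force: [-5.6, -2.5, -1.6]
opening: 0.149
finger_force: 69.1
```

```bash
python3 - <<'E'
from kin import *
import pickle
ringbox()
D={n:ctrl.read_camera(n) for n in('scene','side')};pickle.dump(D,open('d3.pkl','wb'))
a=cv2.resize(D['scene']['image'][150:250,225:300,::-1],(450,600),interpolation=cv2.INTER_CUBIC)
b=cv2.resize(D['side']['image'][165:265,265:323,::-1],(348,600),interpolation=cv2.INTER_CUBIC)
cv2.imwrite('pics/z3.png',np.hstack([a,b]))
E
```

```text
ring box [-0.0355 -0.0017  0.2606] th 0.545 yaw-BY -0.0006 F [-5.8 -2.  -1.6]
```

View pics/z3.png

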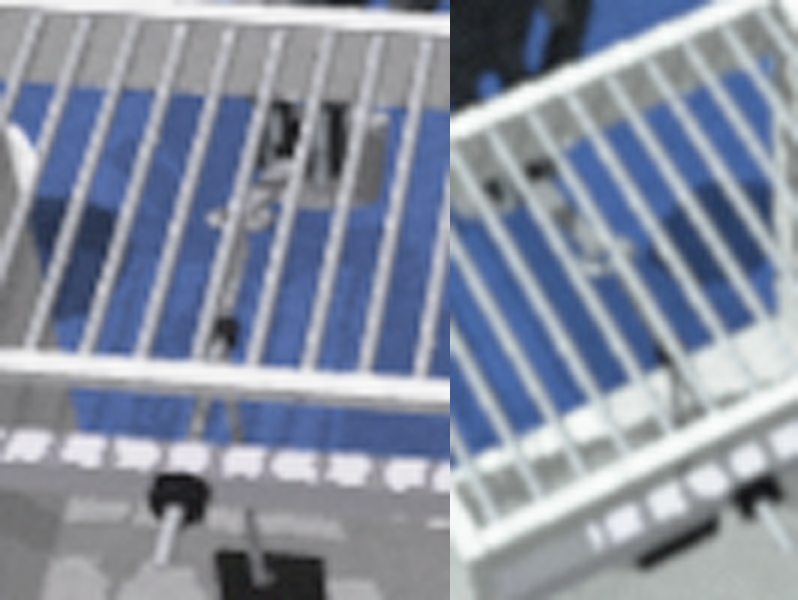

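Contact with the hook: the ring presses its front wire on the upturned end (Fx −5.8 N, Fy −2 N), starting at ring x ≈ −0.037. In the scene crop the ring at (240,215) sits just in front of the tip near (243,222). That puts the hook axis at x ≈ −0.023, slightly to the left. I back off and rise.

Emit:
{"name": "drive_tool", "arguments": {"moves": [[[0, 0, 0], [-0.0043, 0, -0.0026], 0.005], [[0, 0, 0], [0.0068, -0.0015, -0.011], 0.005], [[0, 0, 0], [0.0068, -0.0015, -0.011], 0.005], [[0, 0, 0], [0, 0, 0], 0.005], [[0, 0, 0], [0, 0, 0], 0.005]]}}

```text
time: 10.95
eef_pos: [0.5084, -0.1668, 0.2166]
tcp_rot: [0.962, 0.044, 0.27, -0.013]
contact_force: [-0.3, -0.5, -1.1]
opening: 0.152
finger_force: 68.7
```

```bash
python3 - <<'E'
from kin import *
ringbox()
p,R=grip_pose(-.0225,.2885,.55,.0015);rows(p,R,3)
E
```

```text
ring box [-0.0396  0.0012  0.2882] th 0.548 yaw-BY 0.0002 F [-0.4 -0.4 -1.1]
[[[-0.0, 0.001, 0.0], [0.0049, -0.0001, 0.003]], [[-0.0, 0.001, 0.0], [0.0049, -0.0001, 0.003]], [[-0.0, 0.001, 0.0], [0.0049, -0.0001, 0.003]]]
```

Emit:
{"name": "drive_tool", "arguments": {"moves": [[[0, 0, 0], [0.0049, 0, 0.003], 0.005], [[0, 0, 0], [0.0049, 0, 0.003], 0.005], [[0, 0, 0], [0.0049, 0, 0.003], 0.005], [[0, 0, 0], [0, 0, 0], 0.005]]}}

```text
time: 11.45
eef_pos: [0.5259, -0.1652, 0.216]
tcp_rot: [0.962, 0.044, 0.27, -0.013]
contact_force: [-0.5, -0.2, -0.5]
opening: 0.148
finger_force: 68.7
```

```bash
python3 - <<'E'
from kin import *
ringbox()
E
```

```text
ring box [-0.022   0.0012  0.2876] th 0.547 yaw-BY 0.0 F [-0.5 -0.1 -0.5]
```

Emit:
{"name": "drive_tool", "arguments": {"moves": [[[0, 0, 0], [-0.0021, 0, 0.0034], 0.005], [[0, 0, 0], [-0.0021, 0, 0.0034], 0.005], [[0, 0, 0], [-0.001, 0, 0.0017], 0.005], [[0, 0, 0], [0, 0, 0], 0.005]]}}

```text
time: 11.95
eef_pos: [0.5253, -0.1653, 0.2059]
tcp_rot: [0.962, 0.044, 0.27, -0.013]
contact_force: [0.2, 0.5, -1.4]
opening: 0.15
finger_force: 68.7
```

Emit:
{"name": "drive_tool", "arguments": {"moves": [[[0, 0, 0], [-0.0008, 0, 0.0013], 0.005], [[0, 0, 0], [-0.0008, 0, 0.0013], 0.005], [[0, 0, 0], [0, 0, 0], 0.005]]}}

```text
time: 12.32
eef_pos: [0.5254, -0.1653, 0.2031]
tcp_rot: [0.962, 0.044, 0.27, -0.013]
contact_force: [0.4, 0.5, -1.0]
opening: 0.149
finger_force: 68.7
```

```bash
python3 - <<'E'
from kin import *
ringbox()
E
```

```text
ring box [-0.0225  0.0011  0.2746] th 0.547 yaw-BY -0.0004 F [ 0.4  0.5 -1. ]
```

Emit:
{"name": "drive_tool", "arguments": {"moves": [[[0, 0, 0], [-0.0021, 0, 0.0034], 0.005], [[0, 0, 0], [-0.0021, 0, 0.0034], 0.005], [[0, 0, 0], [-0.0021, 0, 0.0034], 0.005], [[0, 0, 0], [-0.0008, 0, 0.0013], 0.005], [[0, 0, 0], [0, 0, 0], 0.005]]}}

```text
time: 12.95
eef_pos: [0.5253, -0.1653, 0.1895]
tcp_rot: [0.962, 0.044, 0.27, -0.013]
contact_force: [0.4, -0.2, -1.2]
opening: 0.148
finger_force: 68.7
```

Emit:
{"name": "drive_tool", "arguments": {"moves": [[[0, 0, 0], [-0.0005, 0, 0.0009], 0.005], [[0, 0, 0], [-0.0005, 0, 0.0009], 0.005], [[0, 0, 0], [0, 0, 0], 0.005]]}}

```text
time: 13.32
eef_pos: [0.5255, -0.1653, 0.1876]
tcp_rot: [0.962, 0.044, 0.27, -0.013]
contact_force: [0.2, -0.3, -1.2]
opening: 0.147
finger_force: 68.7
```

Emit:
{"name": "drive_tool", "arguments": {"moves": [[[0, 0, 0], [-0.0005, 0, 0.0009], 0.005], [[0, 0, 0], [0, 0, 0], 0.005]]}}

```text
time: 13.58
eef_pos: [0.5258, -0.1654, 0.187]
tcp_rot: [0.962, 0.044, 0.27, -0.013]
contact_force: [0.5, 0.8, -1.3]
opening: 0.148
finger_force: 68.8
```

```bash
python3 - <<'E'
from kin import *
ringbox()
E
```

```text
ring box [-0.0223  0.001   0.2586] th 0.548 yaw-BY -0.0002 F [ 0.5  0.7 -1.3]
```

Emit:
{"name": "drive_tool", "arguments": {"moves": [[[0, 0, 0], [-0.0005, 0, 0.0009], 0.005], [[0, 0, 0], [-0.0005, 0, 0.0009], 0.005], [[0, 0, 0], [0, 0, 0], 0.005]]}}

```text
time: 13.95
eef_pos: [0.5264, -0.1656, 0.1857]
tcp_rot: [0.961, 0.044, 0.271, -0.012]
contact_force: [1.5, 1.0, 3.2]
opening: 0.152
finger_force: 69.1
```

Emit:
{"name": "drive_tool", "arguments": {"moves": [[[0, 0, 0], [-0.0005, 0, 0.0009], 0.005], [[0, 0, 0], [0, 0, 0], 0.005]]}}

```text
time: 14.2
eef_pos: [0.5266, -0.1657, 0.1849]
tcp_rot: [0.961, 0.043, 0.271, -0.012]
contact_force: [2.8, 1.7, 4.6]
opening: 0.145
finger_force: 69.3
```

```bash
python3 - <<'E'
from kin import *
ringbox()
E
```

```text
ring box [-0.0216  0.0006  0.2568] th 0.55 yaw-BY -0.0002 F [2.9 1.4 4.6]
```

The upward force at ring z ≈ 0.2575 matches the front wire resting on the rod, so the ring is over the hook. I ease up 2–3 mm and swing the handle down about the ring's front wire.

Emit:
{"name": "drive_tool", "arguments": {"moves": [[[0, 0, 0], [0.0024, 0, -0.0021], 0.005], [[0, 0.1, 0], [0.0007, 0, 0.0146], 0.005], [[0, 0.1, 0], [0.0007, 0, 0.0146], 0.005], [[0, 0, 0], [0, 0, 0], 0.005]]}}

```text
time: 14.7
eef_pos: [0.5426, -0.1631, 0.1609]
tcp_rot: [0.931, 0.041, 0.363, -0.019]
contact_force: [-2.2, -0.7, 2.7]
opening: 0.15
finger_force: 69.4
```

```bash
cat >> kin.py <<'E'
def dpt():
    ringbox();p,R=pose();g=p+R.apply([.1465,0,-.0015]);d=g[:2]-BOX;c,s=np.cos(BY),np.sin(BY)
    print('D',np.round([c*d[0]+s*d[1],-s*d[0]+c*d[1],g[2]],4),'q',np.round(ctrl.get_state()['qpos'],2))
def toD(Dx,Dz,th,y,n):
    p,R=grip_pose(Dx-.0115*np.cos(th),Dz-.0115*np.sin(th),th,y);rows(p,R,n)
E
python3 - <<'E'
from kin import *
dpt();log()
E
```

```text
ring box [-0.0214  0.0012  0.2533] th 0.743 yaw-BY -0.0057 F [-2.3 -0.5  2.7]
D [-0.0129  0.0011  0.2611] q [-0.67 -0.09  2.28  0.98  0.6   0.08]
```

```bash
python3 - <<'E'
from kin import *
print('now up');toD(-.011,.2655,.743,.001,1)
toD(-.0105,.2655,.93,.001,2)
E
```

```text
now up
[[[-0.003, -0.0, -0.004], [0.0044, 0.0007, -0.0019]]]
[[[-0.001, 0.093, -0.002], [0.0038, 0.0004, 0.0128]], [[-0.001, 0.093, -0.002], [0.0026, 0.0004, 0.0131]]]
```

Emit:
{"name": "drive_tool", "arguments": {"moves": [[[-0.003, 0, -0.004], [0.0044, 0.0005, -0.002], 0.005], [[0, 0, 0], [0, 0, 0], 0.005]]}}

```text
time: 14.95
eef_pos: [0.5459, -0.1636, 0.1678]
tcp_rot: [0.93, 0.045, 0.364, -0.015]
contact_force: [-0.4, -0.7, -1.2]
opening: 0.148
finger_force: 68.8
```

```bash
python3 - <<'E'
from kin import *
dpt()
E
```

```text
ring box [-0.0184  0.0018  0.2605] th 0.746 yaw-BY 0.0077 F [-0.5 -0.6 -1.2]
D [-0.0099  0.0018  0.2683] q [-0.67 -0.1   2.27  0.96  0.6   0.09]
```

Emit:
{"name": "drive_tool", "arguments": {"moves": [[[0, 0.09, 0], [0.0012, 0, 0.0132], 0.005], [[0, 0, 0], [0, 0, 0], 0.005], [[0, 0, 0], [0, 0, 0], 0.005]]}}

```text
time: 15.32
eef_pos: [0.5559, -0.1629, 0.1592]
tcp_rot: [0.913, 0.043, 0.406, -0.017]
contact_force: [-0.0, -0.1, -0.6]
opening: 0.149
finger_force: 68.7
```

```bash
python3 - <<'E'
from kin import *
dpt()
toD(-.0105,.2655,1.0,.001,2)
E
```

```text
ring box [-0.0171  0.0013  0.2603] th 0.836 yaw-BY 0.0068 F [-0.  -0.1 -0.6]
D [-0.0094  0.0014  0.2689] q [-0.67 -0.06  2.29  1.2   0.58 -0.14]
[[[0.0, 0.082, 0.002], [-0.0005, -0.0002, 0.0127]], [[0.0, 0.082, 0.002], [-0.0015, -0.0001, 0.0126]]]
```

Emit:
{"name": "drive_tool", "arguments": {"moves": [[[0, 0.082, 0.002], [-0.0003, 0, 0.0122], 0.005], [[0, 0.082, 0.002], [-0.0005, 0, 0.0122], 0.005], [[0, 0, 0], [0, 0, 0], 0.005], [[0, 0, 0], [0, 0, 0], 0.005]]}}

```text
time: 15.82
eef_pos: [0.5745, -0.1617, 0.1438]
tcp_rot: [0.876, 0.04, 0.48, -0.021]
contact_force: [-0.0, -0.2, -0.8]
opening: 0.15
finger_force: 68.8
```

```bash
python3 - <<'E'
from kin import *
dpt()
toD(-.0105,.266,1.2,.001,2)
E
```

```text
ring box [-0.0163  0.0005  0.2583] th 1.001 yaw-BY 0.0026 F [-0.  -0.2 -0.8]
D [-0.0101  0.0005  0.268 ] q [-0.68  0.03  2.32  1.63  0.63 -0.56]
[[[0.001, 0.099, 0.001], [0.0006, -0.0004, 0.0148]], [[0.001, 0.099, 0.001], [-0.0008, -0.0004, 0.0148]]]
```

Emit:
{"name": "drive_tool", "arguments": {"moves": [[[0.001, 0.099, 0.001], [0.0006, -0.0004, 0.0146], 0.005], [[0.001, 0.099, 0.001], [-0.0004, -0.0004, 0.0146], 0.005], [[0, 0, 0], [0, 0, 0], 0.005], [[0, 0, 0], [0, 0, 0], 0.005]]}}

```text
time: 16.32
eef_pos: [0.5997, -0.1586, 0.1295]
tcp_rot: [0.825, 0.038, 0.564, -0.026]
contact_force: [0.4, 0.4, -1.2]
opening: 0.145
finger_force: 68.9
```

```bash
python3 - <<'E'
from kin import *
dpt()
toD(-.0115,.266,1.38,.001,2)
E
```

```text
ring box [-0.0148  0.001   0.2558] th 1.199 yaw-BY -0.001 F [ 0.4  0.4 -1.2]
D [-0.0106  0.001   0.2665] q [-0.68  0.17  2.31  2.01  0.8  -0.93]
[[[-0.0, 0.091, -0.0], [0.0009, 0.0001, 0.0129]], [[-0.0, 0.091, -0.0], [-0.0003, 0.0, 0.0129]]]
```

Emit:
{"name": "drive_tool", "arguments": {"moves": [[[0, 0.091, 0], [0.0009, 0, 0.0129], 0.005], [[0, 0.091, 0], [0, 0, 0.0129], 0.005], [[0, 0, 0], [0, 0, 0], 0.005], [[0, 0, 0], [0, 0, 0], 0.005]]}}

```text
time: 16.82
eef_pos: [0.6241, -0.1562, 0.122]
tcp_rot: [0.77, 0.035, 0.636, -0.029]
contact_force: [0.0, 0.1, -1.9]
opening: 0.147
finger_force: 68.9
```

```bash
python3 - <<'E'
from kin import *
dpt();p,R=pose()
print('1mm down',R.inv().apply([0,0,-.001]).round(5))
import pickle
D={n:ctrl.read_camera(n) for n in('scene','side','wrist')}
a=cv2.resize(D['scene']['image'][150:270,220:300,::-1],(400,600),interpolation=cv2.INTER_CUBIC)
b=cv2.resize(D['wrist']['image'][:,120:520,::-1],(400,400))
cv2.imwrite('pics/z4.png',np.hstack([a,np.vstack([b,np.zeros((200,400,3),np.uint8)])]))
E
```

```text
ring box [-0.0139  0.0011  0.2548] th 1.381 yaw-BY -0.0038 F [ 0.   0.1 -1.9]
D [-0.0117  0.0011  0.2661] q [-0.65  0.31  2.27  2.23  1.   -1.13]
1mm down [-0.00098  0.       0.00019]
```

View pics/z4.png

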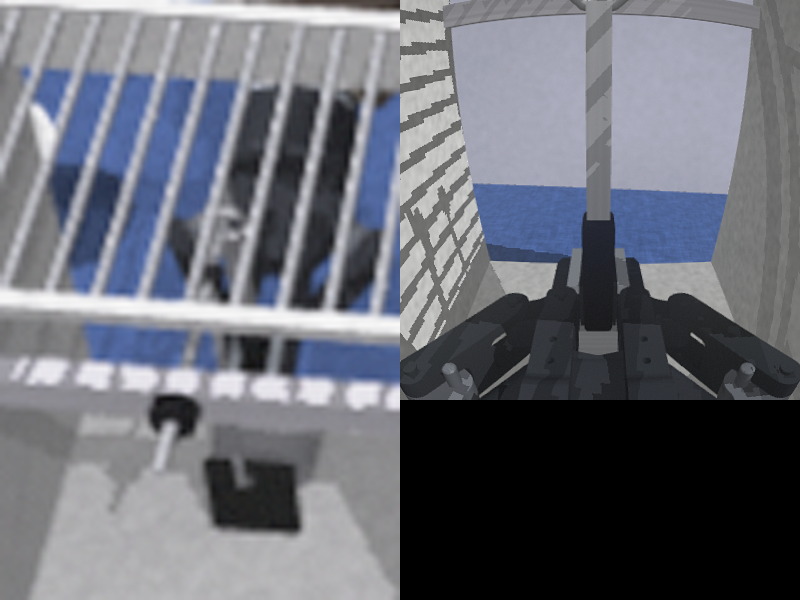

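The scoop is upright in the box, handle central. In the scene crop the ring is at about (232,222), on the hook. I lower it until the rod takes the load.

Emit:
{"name": "drive_tool", "arguments": {"moves": [[[0, 0, 0], [-0.001, 0, 0.0002], 0.005], [[0, 0, 0], [-0.001, 0, 0.0002], 0.005], [[0, 0, 0], [0, 0, 0], 0.005]]}}

```text
time: 17.35
eef_pos: [0.6246, -0.1564, 0.1202]
tcp_rot: [0.769, 0.035, 0.638, -0.029]
contact_force: [0.4, 0.4, 2.1]
opening: 0.154
finger_force: 68.9
```

Emit:
{"name": "drive_tool", "arguments": {"moves": [[[0, 0, 0], [-0.001, 0, 0.0002], 0.005], [[0, 0, 0], [0, 0, 0], 0.005]]}}

```text
time: 17.6
eef_pos: [0.625, -0.1565, 0.1199]
tcp_rot: [0.768, 0.035, 0.638, -0.029]
contact_force: [-0.1, 1.1, 5.7]
opening: 0.148
finger_force: 69.0
```

```bash
python3 - <<'E'
from kin import *
dpt()
E
```

```text
ring box [-0.0139  0.0008  0.2529] th 1.387 yaw-BY -0.0013 F [0.  1.1 5.7]
D [-0.0118  0.0008  0.2642] q [-0.65  0.32  2.27  2.23  1.01 -1.14]
```

Emit:
{"name": "drive_tool", "arguments": {"moves": [[[0, 0, 0], [0.0007, 0, 0], 0.005], [[0, 0, 0], [0, 0, 0], 0.005], [[0, 0, 0], [0, 0, 0], 0.02], [[0, 0, 0], [0, 0, 0], 0.03], [[0, 0, 0], [0, 0, 0], 0.05]], "grip_force": 20}}

```text
time: 18.23
eef_pos: [0.6235, -0.1558, 0.1175]
tcp_rot: [0.771, 0.034, 0.636, -0.03]
contact_force: [0.5, -0.3, 0.4]
opening: 0.547
finger_force: 0.0
```

Emit:
{"name": "drive_tool", "arguments": {"moves": [[[0, 0, 0], [0, 0, 0], 0.06], [[0, 0, 0], [0, 0, 0], 0.06], [[0, 0, 0], [0, 0, 0], 0.06], [[0, 0, 0], [0, 0, 0], 0.06], [[0, 0, 0], [0, 0, 0], 0.06]]}}

```text
time: 18.85
eef_pos: [0.6241, -0.1561, 0.1186]
tcp_rot: [0.77, 0.034, 0.636, -0.029]
contact_force: [-0.4, 1.1, -0.6]
opening: 0.699
finger_force: 0.0
```

```bash
python3 - <<'E'
from kin import *
st();c=ctrl.read_camera('wrist');S=ctrl.read_camera('scene')
a=cv2.resize(S['image'][150:270,220:300,::-1],(400,600),interpolation=cv2.INTER_CUBIC)
b=cv2.resize(c['image'][:,120:520,::-1],(400,400))
cv2.imwrite('pics/z5.png',np.hstack([a,np.vstack([b,np.zeros((200,400,3),np.uint8)])]))
E
```

```text
{'time': 18.85, 'qpos': [-0.653, 0.321, 2.268, 2.231, 1.001, -1.134], 'dq': [0.001, -0.001, -0.002, 0.001, 0.002, 0.0], 'joint_efforts': [-0.002, -29.505, -16.863, 0.773, 1.974, 0.0], 'eef_pos': [0.624, -0.156, 0.119], 'tcp_rot': [0.77, 0.034, 0.636, -0.029], 'contact_force': [-0.439, 1.141, -0.626], 'wrist_torque': [-0.017, 0.53, 0.032], 'finger_force': 0.0, 'opening': 0.699}
```

View pics/z5.png

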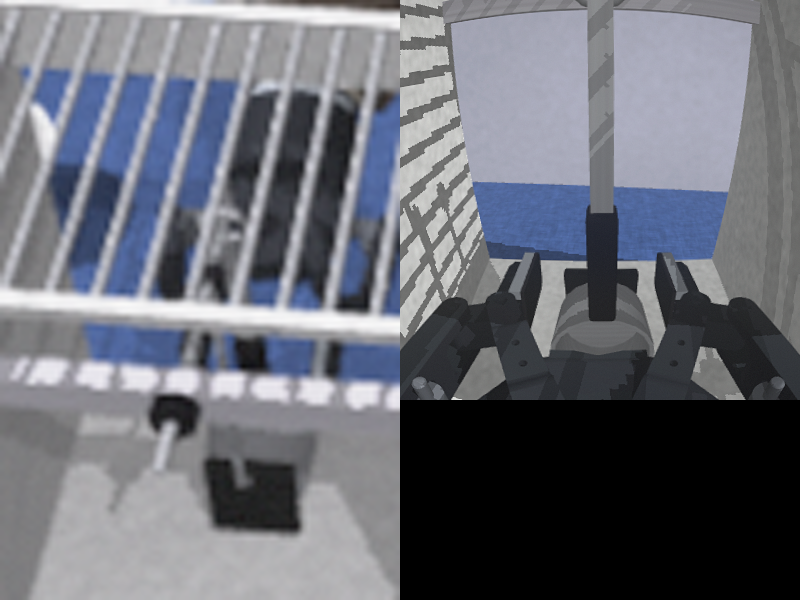

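Scoop hangs on the hook; its handle is midway between the open fingers at (600,270) in the right-hand half, with no contact. Now I retreat.

```bash
python3 - <<'E'
from kin import *
q=np.array(ctrl.get_state()['qpos']);p,R=pose()
for d in(.03,.06,.09,.12,.15): 
    z,e=ik(p+R.apply([0,0,-d]),R,q);q=z;print(d,(p+R.apply([0,0,-d])).round(3),q.round(2),round(e,4))
E
```

```text
0.03 [ 0.595 -0.159  0.124] [-0.7   0.26  2.33  2.18  1.03 -1.12] 0.0
0.06 [ 0.565 -0.161  0.13 ] [-0.76  0.21  2.39  2.12  1.05 -1.1 ] 0.0
0.09 [ 0.536 -0.164  0.135] [-0.82  0.14  2.45  2.06  1.08 -1.08] 0.0
0.12 [ 0.507 -0.167  0.141] [-0.9   0.1   2.48  1.96  1.12 -1.04] 0.0272
0.15 [ 0.477 -0.169  0.147] [-0.99  0.09  2.48  1.82  1.2  -0.99] 0.0848
```

Emit:
{"name": "drive_tool", "arguments": {"moves": [[[0, 0, 0], [0, 0, -0.01], 0.06], [[0, 0, 0], [0, 0, -0.02], 0.06], [[0, 0, 0], [0, 0, -0.02], 0.06], [[0, 0, 0], [0, 0, -0.02], 0.06], [[0, 0, 0], [0, 0, -0.015], 0.06]]}}

```text
time: 19.58
eef_pos: [0.5398, -0.1636, 0.1346]
tcp_rot: [0.77, 0.034, 0.636, -0.029]
contact_force: [0.5, -0.1, -0.4]
opening: 0.703
finger_force: 0.0
```

Emit:
{"name": "drive_tool", "arguments": {"moves": [[[0, 0, 0], [0, 0, 0], 0.06], [[0, 0, 0], [0, 0, 0], 0.06], [[0, 0, 0], [0, 0, 0], 0.06], [[0, 0, 0], [0, 0, 0], 0.06], [[0, 0, 0], [0, 0, 0], 0.06]]}}

```text
time: 20.2
eef_pos: [0.5411, -0.1635, 0.1344]
tcp_rot: [0.77, 0.034, 0.636, -0.03]
contact_force: [0.8, -0.3, -0.6]
opening: 0.701
finger_force: 0.0
```

Emit:
{"name": "drive_tool", "arguments": {"moves": [[[0, 0, 0], [0, 0, 0], 0.06], [[0, 0, 0], [0, 0, 0], 0.06], [[0, 0, 0], [0, 0, 0], 0.06], [[0, 0, 0], [0, 0, 0], 0.06], [[0, 0, 0], [0, 0, 0], 0.06]]}}

```text
time: 20.82
eef_pos: [0.5409, -0.1637, 0.1346]
tcp_rot: [0.77, 0.034, 0.636, -0.029]
contact_force: [-0.3, 0.6, 0.0]
opening: 0.705
finger_force: 0.0
```

Emit:
{"name": "drive_tool", "arguments": {"moves": [[[0, 0, 0], [0, 0, 0], 0.06], [[0, 0, 0], [0, 0, 0], 0.06], [[0, 0, 0], [0, 0, 0], 0.06], [[0, 0, 0], [0, 0, 0], 0.06], [[0, 0, 0], [0, 0, 0], 0.06]]}}

```text
time: 21.45
eef_pos: [0.5409, -0.1637, 0.1345]
tcp_rot: [0.77, 0.034, 0.636, -0.029]
contact_force: [-0.3, 0.4, -0.0]
opening: 0.7
finger_force: 0.0
```

Emit:
{"name": "drive_tool", "arguments": {"moves": [[[0, 0, 0], [0, 0, 0], 0.06], [[0, 0, 0], [0, 0, 0], 0.06], [[0, 0, 0], [0, 0, 0], 0.06], [[0, 0, 0], [0, 0, 0], 0.06], [[0, 0, 0], [0, 0, 0], 0.06]]}}

```text
time: 22.08
eef_pos: [0.5409, -0.1636, 0.1345]
tcp_rot: [0.77, 0.034, 0.636, -0.029]
contact_force: [-1.0, 0.7, -1.5]
opening: 0.705
finger_force: 0.0
```

Emit:
{"name": "drive_tool", "arguments": {"moves": [[[0, 0, 0], [0, 0, 0], 0.06], [[0, 0, 0], [0, 0, 0], 0.06], [[0, 0, 0], [0, 0, 0], 0.06], [[0, 0, 0], [0, 0, 0], 0.06], [[0, 0, 0], [0, 0, 0], 0.06]]}}

```text
time: 22.7
eef_pos: [0.5409, -0.1637, 0.1345]
tcp_rot: [0.77, 0.034, 0.636, -0.029]
contact_force: [-0.4, -0.7, 0.2]
opening: 0.703
finger_force: 0.0
```

```bash
python3 - <<'E'
from kin import *
st();c=ctrl.read_camera('wrist')
for i in range(8): d=ctrl.read_camera('wrist')
print('motion',np.mean(np.abs(c['image'].astype(int)-d['image'])>25))
S=ctrl.read_camera('scene')
a=cv2.resize(S['image'][140:290,170:300,::-1],(400,460),interpolation=cv2.INTER_CUBIC)
b=cv2.resize(d['image'][:,120:520,::-1],(400,400))
cv2.imwrite('pics/z6.png',np.hstack([a,np.vstack([b,np.zeros((60,400,3),np.uint8)])]))
E
```

```text
{'time': 22.7, 'qpos': [-0.812, 0.157, 2.437, 2.071, 1.073, -1.085], 'dq': [-0.001, -0.0, -0.001, 0.001, -0.001, -0.001], 'joint_efforts': [-0.001, -22.747, -16.49, 0.89, 1.928, 0.0], 'eef_pos': [0.541, -0.164, 0.135], 'tcp_rot': [0.77, 0.034, 0.636, -0.029], 'contact_force': [-0.447, -0.703, 0.207], 'wrist_torque': [0.013, 0.51, 0.011], 'finger_force': 0.0, 'opening': 0.703}
motion 0.0007552083333333333
```

View pics/z6.png

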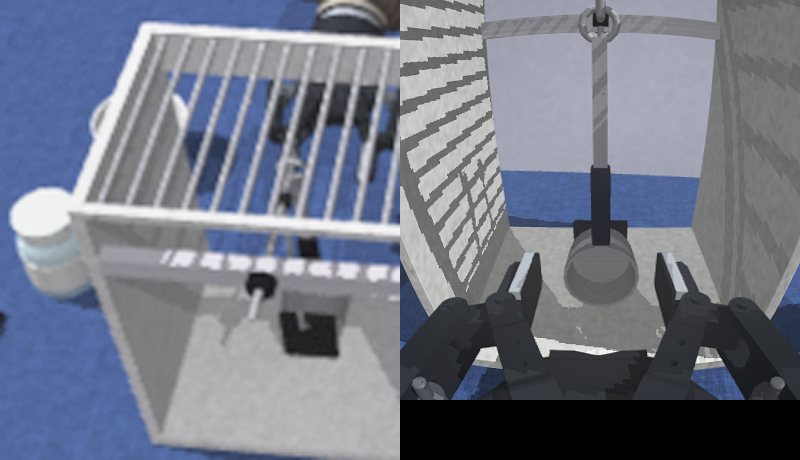

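The ring at (599,25) hangs on the upturned hook, the cup rests at the pad, and the gripper is clear of everything. I let any last motion die, then check and hand in.

Emit:
{"name": "drive_tool", "arguments": {"moves": [[[0, 0, 0], [0, 0, 0], 0.06], [[0, 0, 0], [0, 0, 0], 0.06], [[0, 0, 0], [0, 0, 0], 0.06], [[0, 0, 0], [0, 0, 0], 0.06], [[0, 0, 0], [0, 0, 0], 0.06]]}}

```text
time: 23.82
eef_pos: [0.5409, -0.1637, 0.1346]
tcp_rot: [0.77, 0.034, 0.636, -0.029]
contact_force: [0.6, 1.5, -0.0]
opening: 0.704
finger_force: 0.0
```

Emit:
{"name": "drive_tool", "arguments": {"moves": [[[0, 0, 0], [0, 0, 0], 0.06], [[0, 0, 0], [0, 0, 0], 0.06], [[0, 0, 0], [0, 0, 0], 0.06], [[0, 0, 0], [0, 0, 0], 0.06], [[0, 0, 0], [0, 0, 0], 0.06]]}}

```text
time: 24.45
eef_pos: [0.5409, -0.1637, 0.1346]
tcp_rot: [0.77, 0.034, 0.636, -0.029]
contact_force: [-0.8, -0.4, -0.0]
opening: 0.703
finger_force: 0.0
```

Emit:
{"name": "drive_tool", "arguments": {"moves": [[[0, 0, 0], [0, 0, 0], 0.06], [[0, 0, 0], [0, 0, 0], 0.06], [[0, 0, 0], [0, 0, 0], 0.06], [[0, 0, 0], [0, 0, 0], 0.06], [[0, 0, 0], [0, 0, 0], 0.06]]}}

```text
time: 25.08
eef_pos: [0.5409, -0.1637, 0.1345]
tcp_rot: [0.77, 0.034, 0.636, -0.029]
contact_force: [0.6, -0.0, 0.0]
opening: 0.703
finger_force: 0.0
```

```bash
python3 - <<'E'
from kin import *
c=ctrl.read_camera('wrist')['image'].astype(int)
for i in range(5):
    d=ctrl.read_camera('wrist')['image'].astype(int);m=(np.abs(c-d).max(2)>25);v,u=np.nonzero(m);print(m.sum(), (u.min(),u.max(),v.min(),v.max()) if m.any() else '')
print(ctrl.sign_off())
E
```

```text
21 (np.int64(284), np.int64(326), np.int64(35), np.int64(268))
48 (np.int64(117), np.int64(630), np.int64(35), np.int64(295))
66 (np.int64(117), np.int64(630), np.int64(35), np.int64(349))
64 (np.int64(117), np.int64(371), np.int64(35), np.int64(349))
61 (np.int64(146), np.int64(630), np.int64(35), np.int64(349))
the job is handed in; nothing more can be done
None
```

The scoop hangs by its ring on the hook, at rest apart from faint frame-to-frame pixel changes. The gripper is clear, the highest force I read was about 7 N, and I handed the job in at about 25 s without going near the bowl, beaker or jar.

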